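Put the pulley away in the latching parts tray

ROBOT

A 6-joint arm with a two-finger parallel gripper is mounted at the origin on the work surface. World frame = base frame: x ahead of the robot, y to its left, z up, the work surface at z = 0. Lengths are in m, angles in rad, forces in N, time in s.
With the tool pointing down it reaches from about 0.4 to 0.925 m from the base axis. Payload 3.4 kg.
Tool frame: the origin (TCP) lies between the finger pads; the fingertips stand tip_extent ahead of it and the grasp point (between the pads) is the TCP (tip_extent is the distance from the TCP to the fingertips, in m); z points along the fingers, y is the line along which they close (so a half turn about z gives the same grasp; the last joint's range is limited). The gripper opens to 85 mm and grips with 20 to 120 N. Pads are 22 mm wide; open, the fingers measure 114 mm over their backs; the gripper's body (76 mm by 85 mm) begins 54 mm behind the grasp point. The pads swing forward as they close: fully open they stand 13 mm farther back than shut.
Start: joints at [-1.206, 0.307, 1.506, -0, 1.328, -0.073], TCP at [0.244, -0.521, 0.25] pointing down, gripper open.
Joint ranges: [-3.12, 3.12], [-1.05, 2.28], [0.14, 2.33], [-1.42, 4.57], [0.1, 2.73], [-2.68, 2.68]. Speed limits (rad/s): [2.57, 2.57, 3.14, 3.14, 3.14, 3.14].

INTERFACE

Orientations are given as a unit quaternion [x, y, z, w].
In Python, from station import state, grab_frame, get_calibration, hand_in, masks_of, tip_extent gives the robot as it stands.
- The arm moves only by the tool drive_tool, never from a script. Its argument "commands" is a list of rows, each a list of 3 entries, a list of its own where there are three numbers: the turn, a rotation vector about the tool's x, y, z in rad, then the shift along the tool's x, y, z in m, then the finger opening in m, from 0 to 0.0854. A call has exactly 8 rows; each row shifts and turns the commanded pose from where the row before left it, along the tool's axes as they then stand; what a row does not reach is not made up. A row lasts 1/8 s, in which the tool goes at most 62.5 mm and 10.7 degrees, less where a joint would pass 70% of its speed; a pose out of reach is approached as far as the arm can. A call with a gripper value outside its range is refused whole. The fingers move at their own pace and stop on an object; "newtons" is the grip in N (left out, the last holds). Time passes only in rows, so rows that do not move let the fingers close, or fill a call up. It gives the time, the measured TCP pose, the force, the opening and the grip force at its end, in the units of the state.
- state(): the state, without advancing time (a new reading comes with each control period).
- grab_frame(name): name is "scene" or "side" or "wrist"; returns (picture, depth): 400x640x3 uint8, red, green, blue; 400x640 float32, m along the optical axis (not along the pixel's ray), 0 where there is no reading.
- get_calibration(name): a dict with "fx", "fy", "cx", "cy" (pixels), "rvec" (rotation vector, rad) and "tvec" (3), from world to camera coordinates, as OpenCV has them. Camera axes: x right, y down, z forward; pixel columns grow to the right and rows downward; lengths in m; the calibration is good to about 2 mm. The wrist camera is an equidistant fisheye: a pixel r from the principal point sees the ray r / f radians off the axis. A picture is of the moment at which its call begins: read the wrist's pose just before it. get_calibration takes no time and is no camera call; for the wrist camera it gives the pose at the moment of the call.
- hand_in(): hands the job in; it is judged then, once.
Trained networks look in the newest picture that a camera, given by its name, has taken for a name from the list of things; names that differ only in an ending like _2 or _b are one class to them, and where a whole thing is asked for, a point or a joint stands for the part that bears it (a point fixed in the world has none). Each returns a list of dicts, best first, with "conf" (0 to 1); they miss things now and then, are a little off and sometimes report something else, mostly with a low value. They report only what shows in the picture. A call takes as long as a camera call. They do not tell look-alikes from the thing itself.
- masks_of(camera, target): "mask" (400x640 bool, what is visible of it) and "position" ([column, row] in pixels, amid what is visible of it).
The state is a dict: "t": time; "q": joint angles; "qvel": joint speeds; "effort": joint torques, N m; "eef_pos": TCP position; "orientation": TCP orientation; "contact_force": force on the tool from outside, world axes, zero at the start; "torque": the same for the moment, N m; "opening": opening from 0.0 (shut) to 1.0 (fully open); "gripper_force": force on a finger pad.
Only numpy, scipy, OpenCV 4.12 (cv2) and the standard library are available. Lean on these libraries where they do the work, as an engineer would, in place of code of your own. Each camera call takes 0.05 s, during which the arm holds its last target. There are 200 camera calls.

TASK

Press the release button on the small-parts unit so that its tray springs right out, set the hubbed pulley from the mat flat in the tray's front compartment and let go of it, then push the tray home until it clicks and stays shut by itself. Be gentle with the unit: do not lean hard on the button or ram the tray against its stop, do not drop the pulley in, and leave everything else on the counter where it is.

Things in the scene. Friction and masses are not known exactly. Their poses are not given: they have to be found in the camera images.
- till: the parts unit: a fixed grey steel housing 200 (x) x 190 (y) x 72 (z) mm with a shallow tray inside; origin at the centre of its underside on the counter; its x axis points from its front to its back (the tray comes out along -x), y to the left, z up. A small white carton (70 x 50 x 35 mm) lies on the rear right of its top, centred about 50 mm behind and 45 mm to the right of the centre.
- tray (a joint): how far the tray is out, m; latched 0. A spring drives it out (6 N, 3.5 N when out) to a stop at 0.100. The worn catch has play: to click, the tray must be pushed 1 to 19 mm PAST 0, differently each start; a rigid stop comes 3 mm after the click; let go, it rests at 0. Push: 4 to 7 N, up to 11 N in the 15 mm before the click, then less. Not caught, it springs out. Over 22 N on the unit harms it.
- release (a joint): how far the release button is pressed down, m, 0 (up) to 0.009 (bottom). Sprung: 1 N to move, 3.5 N after 0.5 mm, about 7 N at the bottom; the tray is let go when it is pressed about 0.005 to 0.007. Bottoming out is rigid. It does not move when the tray clicks shut.
- release_top (a point): centre of the top of the release button, a black round cap 28 mm across, standing 14 mm above the unit's top near its front edge, left of the middle (55 mm in front of and 55 mm to the left of the unit's centre; 86 mm above the counter when up). Axes as the unit.
- tray_face (a point): centre of the front face of the tray, 33 mm above the counter; moves with the tray. A flat upright steel slab 178 mm wide, 58 mm tall (7 to 65 mm above the counter), 22 mm thick, without a handle. It stands 126 mm in front of the unit's centre, 26 mm proud of the housing's front, when latched, and goes into the opening when pushed farther. Push it along the unit's +x; axes as the unit.
- pocket (a point): centre of the floor of the tray's front compartment, on its upper surface, 11 mm above the counter; moves with the tray; axes as the unit. The compartment is 76 mm (x) by 134 mm (y) inside; side and rear walls 29 mm above the floor, the face slab in front 54 mm. Right out, it lies 28 mm clear of the housing, whose opening is 56 mm above the tray's floor.
- pulley: steel V-groove pulley, 56 mm across and 22 mm thick, with a round hub 24 mm across standing 20 mm above it (42 mm in all), 0.2 to 0.33 kg; origin at the centre of its underside, z up along its axis. It lies hub up on the mat. The other two parts on the mat have no hub.
- mat: black rubber mat 240 (x) x 230 (y) x 3 mm, fixed; origin on the counter, 160 mm beyond (+x) the mat's middle. Three steel parts lie on it, some 90 mm or more apart (centres): the pulley, a plain ring and a plain round drum, in any order.
- collar: bystander: plain steel ring 56 mm across, 20 mm tall, on the mat
- drum: bystander: plain steel drum 52 mm across, 34 mm tall with a bevelled top, on the mat
- carton_top: bystander: white carton 70 x 50 x 35 mm on top of the unit
- wrench: bystander: wrench 170 mm long, lying on the counter at one side
- driver: bystander: screwdriver 190 mm long, lying on the counter at one side
- oil: bystander: white bottle 56 mm across, 130 mm tall, behind
- jar: bystander: glass jar 60 mm across, 80 mm tall, at one side
- carton_side: bystander: brown carton 100 x 70 x 60 mm, at one side
Things that resemble listed ones, but are neither listed nor needed, are in the scene too. Leave any red look-alike of the pulley alone.

How it is judged:
On the way, in this order (a step that is already met when the one before it is completed fails the run):
1. the tray has been released and stands right out (value of joint tray above 0.09 m), for 0.2 s.
2. the pulley lies flat in the front compartment of the open tray, let go (value of joint tray above 0.085 m and x of pulley in the frame of pocket between -0.03 and 0.03 m and y of pulley in the frame of pocket between -0.05 and 0.05 m and z of pulley in the frame of pocket below 0.006 m and angle between pulley's own z axis and vertical below 0.15 rad and contact force between the fingers and pulley below 0.2 N), for 0.2 s.
At the end, for the whole second after the job is handed in: The tray is latched shut by itself (tray joint below 8 mm, at rest) with the release button up again (pressed less than 2 mm), and the pulley lies at rest in the tray's front compartment, hub up within 0.15 rad, its underside less than 6 mm above the compartment's floor (value of joint tray below 0.008 m and value of joint release below 0.002 m and velocity of joint tray between -0.005 and 0.005 m/s and x of pulley in the frame of pocket between -0.03 and 0.03 m and y of pulley in the frame of pocket between -0.05 and 0.05 m and z of pulley in the frame of pocket below 0.006 m and angle between pulley's own z axis and vertical below 0.15 rad and linear speed of pulley below 0.02 m/s); the robot touches nothing.
It fails at once if more than 22 N between the robot and the unit, its tray or its button (contact force between any of the fingers, the arm and till above 22 N).
It fails at once if the pulley dropped, rammed or jammed against the unit or tray (more than 40 N) (contact force between pulley and till above 40 N).
It fails at once if a bystander moved by more than 30 mm (distance of any of collar, drum, carton_top, wrench, driver, oil, jar, carton_side from where it was at the start of the episode above 0.03 m).
It also fails if it takes over 72 s, if anything falls off the work surface, if the arm or the gripper's body presses on something with over 40 N, if the wrist force passes 120 N, or if a joint passes its speed limit or range.

## Working session

There is one attempt and no reset: what is moved stays moved. The work goes in short steps, Python scripts to look and compute and a tool call to move; the robot and the scene stay as the last step left them, time stands still between calls to the robot, and variables do not carry over. Pictures are saved under pics/ and viewed, at most 10 in all, crops included, and the job is handed in when it is done.

Besides the shell and the picture viewer there is one more tool, called as name([rows], argument=value, ...), one row to a line, values as JSON. drive_tool: Moves the arm, as the interface text tells. Its arguments: {"type":"object","properties":{"commands":{"type":"array","items":{"type":"array"}},"newtons":{"type":"number"}},"required":["commands"]}

```bash
ls; mkdir -p pics; cat > h.py <<'E'
import numpy as np, cv2
from station import *
from scipy.spatial.transform import Rotation as R
def cloud(cam):
    c=get_calibration(cam); img,d=grab_frame(cam)
    v,u=np.mgrid[0:400,0:640].astype(float)
    x=(u-c['cx'])/c['fx']; y=(v-c['cy'])/c['fy']
    if cam=='wrist':
        r=np.hypot(x,y)+1e-12; s=np.tan(np.minimum(r,1.5))/r; x=x*s;y=y*s
    P=np.stack([x*d,y*d,d],-1)
    Rm=cv2.Rodrigues(np.array(c['rvec'],float))[0]
    W=(P-np.array(c['tvec']).reshape(3))@Rm
    W[d<=0]=np.nan
    return img,d,W
E
python3 - <<'E'
from h import *
s=state(); print({k:np.round(v,3) for k,v in s.items()}); print(tip_extent)
ims=[]
for c in ['scene','side']:
    img,d,W=cloud(c); cv2.imwrite(f'pics/{c}0.png',img[...,::-1]); np.save(f'{c}0.npy',W)
    for n in ['till','release_top','tray_face','pulley','mat','collar','drum']:
        for m in masks_of(c,n)[:3]:
            k=m['mask']; print(c,n,round(m['conf'],2),np.round(m['position']),k.sum(),np.round(np.nanmedian(W[k],0),3),np.round(np.nanpercentile(W[k],[2],axis=0),3),np.round(np.nanpercentile(W[k],[98],axis=0),3))
E
```

```text
pics
{'t': np.float64(0.0), 'q': array([-1.205,  0.308,  1.508, -0.   ,  1.328, -0.073]), 'qvel': array([ 0.002, -0.001,  0.001, -0.   ,  0.   , -0.001]), 'effort': array([-1.0000e-03, -4.5755e+01, -2.5191e+01, -0.0000e+00,  1.3000e-02,
        0.0000e+00]), 'eef_pos': array([ 0.244, -0.52 ,  0.249]), 'orientation': array([ 0.976,  0.218, -0.   , -0.001]), 'contact_force': array([-0.282, -0.928,  0.547]), 'torque': array([0.003, 0.056, 0.006]), 'gripper_force': np.float64(0.0), 'opening': np.float64(1.0)}
0.019
scene till 0.6 [316. 291.] 7922 [ 0.707 -0.204  0.071] [[ 0.593 -0.292  0.004]] [[ 0.816 -0.106  0.078]]
scene till 0.38 [364. 176.] 302 [0.564 0.176 0.033] [[0.531 0.16  0.001]] [[0.584 0.205 0.04 ]]
scene release_top 0.55 [322. 258.] 109 [ 0.664 -0.143  0.086] [[ 0.651 -0.154  0.076]] [[ 0.674 -0.129  0.09 ]]
scene tray_face 0.87 [283. 268.] 733 [ 0.601 -0.206  0.065] [[ 0.561 -0.284  0.002]] [[ 0.612 -0.109  0.069]]
scene pulley 0.76 [347. 156.] 289 [0.473 0.217 0.025] [[0.44  0.199 0.003]] [[0.494 0.252 0.047]]
scene pulley 0.7 [331. 110.] 211 [0.291 0.377 0.021] [[0.26  0
[... 1146 characters left out ...]
-0.105  0.068]]
side pulley 0.95 [311. 358.] 526 [0.29  0.3   0.022] [[0.268 0.271 0.002]] [[0.319 0.322 0.044]]
side pulley 0.76 [292. 289.] 384 [0.458 0.231 0.025] [[0.439 0.202 0.006]] [[0.488 0.252 0.047]]
side pulley 0.74 [287. 387.] 525 [0.279 0.388 0.023] [[0.257 0.363 0.005]] [[0.306 0.413 0.044]]
side mat 0.67 [294. 275.] 5186 [0.512 0.188 0.003] [[ 0.395  0.066 -0.001]] [[0.63  0.293 0.006]]
side collar 0.52 [317. 271.] 252 [0.467 0.12  0.021] [[0.443 0.094 0.004]] [[0.495 0.142 0.026]]
side drum 0.91 [277. 260.] 342 [0.549 0.191 0.035] [[0.532 0.165 0.003]] [[0.578 0.212 0.039]]
side drum 0.41 [360. 182.] 815 [ 0.589 -0.185  0.049] [[ 0.585 -0.278  0.009]] [[ 0.652 -0.105  0.068]]
```

```bash
python3 - <<'E'
from h import *
a=cv2.imread('pics/scene0.png'); b=cv2.imread('pics/side0.png')
c1=cv2.resize(a[90:210,280:440],(400,300),interpolation=2); c2=cv2.resize(b[240:400,230:390],(300,300),interpolation=2)
top=cv2.resize(a,(800,500))[100:,:]
o=np.zeros((600,800,3),np.uint8); o[:300,:400]=c1; o[:300,400:700]=c2; 
o[300:600,:480]=cv2.resize(a,(480,300)); o[300:600,480:]=cv2.resize(b[100:300,240:480],(320,300)); cv2.imwrite('pics/v1.png',o)
S=np.load('scene0.npy').reshape(-1,3); D=np.load('side0.npy').reshape(-1,3)
for nm,A in [('scene',S),('side',D),('both',np.vstack([S,D]))]:
    roi=lambda A,z0,z1,x0,x1,y0,y1:A[(A[:,2]>z0)&(A[:,2]<z1)&(A[:,0]>x0)&(A[:,0]<x1)&(A[:,1]>y0)&(A[:,1]<y1)]
    t=roi(A,.068,.0755,.5,.9,-.4,-.03); print(nm,'top',len(t),np.round(np.median(t,0),4),cv2.minAreaRect(t[:,:2].astype(np.float32)*1000))
    f=roi(A,.012,.058,.5,.61,-.3,-.1); p=np.polyfit(f[:,1],f[:,0],1) if len(f)>20 else None; print('face',len(f),p,f[:,1].min() if len(f) else 0, f[:,1].max() if len(f) else 0)
    h=roi(A,.038,.055,.42,.52,.18,.27); print('hub',len(h),np.round(h.mean(0),4),cv2.minEnclosingCircle(h[:,:2].astype(np.float32)*1000))
    r=roi(A,.015,.055,.42,.52,.18,.27); print('pul',cv2.minEnclosingCircle(r[:,:2].astype(np.float32)*1000))
    k=roi(A,.082,.092,.63,.69,-.17,-.11); print('btn',len(k),np.round(k.mean(0),4),cv2.minEnclosingCircle(k[:,:2].astype(np.float32)*1000))
    k=roi(A,.1,.115,.6,.9,-.4,-.1); print('carton',cv2.minAreaRect(k[:,:2].astype(np.float32)*1000))
E
```

```text
scene top 5529 [ 0.7098 -0.1912  0.0721] ((704.0825805664062, -160.5926513671875), (262.94537353515625, 224.87890625), 89.4413070678711)
face 49 [0.17360032 0.6470797 ] -0.2844339734689192 -0.1887450317723603
hub 46 [0.4678 0.2234 0.0441] ((467.6033630371094, 224.7741241455078), 11.988890647888184)
pul ((466.9367370605469, 224.18690490722656), 29.10055923461914)
btn 101 [ 0.6622 -0.1413  0.0859] ((662.37890625, -140.00112915039062), 15.404439926147461)
carton ((765.3545532226562, -239.84646606445312), (70.41057586669922, 51.82900619506836), 8.109618186950684)
side top 1878 [ 0.6966 -0.1806  0.0719] ((742.4341430664062, -228.8616943359375), (313.694580078125, 261.79840087890625), 0.07959871739149094)
face 396 [0.04111931 0.59613449] -0.28454823593067596 -0.104094195335378
hub 73 [0.4643 0.2268 0.0446] ((465.2981872558594, 225.16517639160156), 12.934962272644043)
pul ((464.7281799316406, 226.3201141357422), 28.263408660888672)
btn 45 [ 0.6585 -0.1388  0.0858] ((658.5470581054688, -140.35696411132812), 15.093340873718262)
carton ((812.8875732421875, -206.8134002685547), (173.69163513183594, 134.05870056152344), 0.17040130496025085)
both top 7407 [ 0.7065 -0.1887  0.072 ] ((742.62255859375, -194.4178924560547), (329.1395568847656, 314.0517578125), 89.79591369628906)
face 445 [0.00633421 0.59100302] -0.28454823593067596 -0.104094195335378
hub 119 [0.4657 0.2255 0.0444] ((465.6303405761719, 225.02072143554688), 13.294645309448242)
pul ((466.3881530761719, 224.73304748535156), 29.871768951416016)
btn 146 [ 0.6611 -0.1405  0.0858] ((660.435302734375, -140.40164184570312), 16.393657684326172)
carton ((812.8875732421875, -206.8134002685547), (173.69163513183594, 134.05870056152344), 0.17040130496025085)
```

View pics/v1.png

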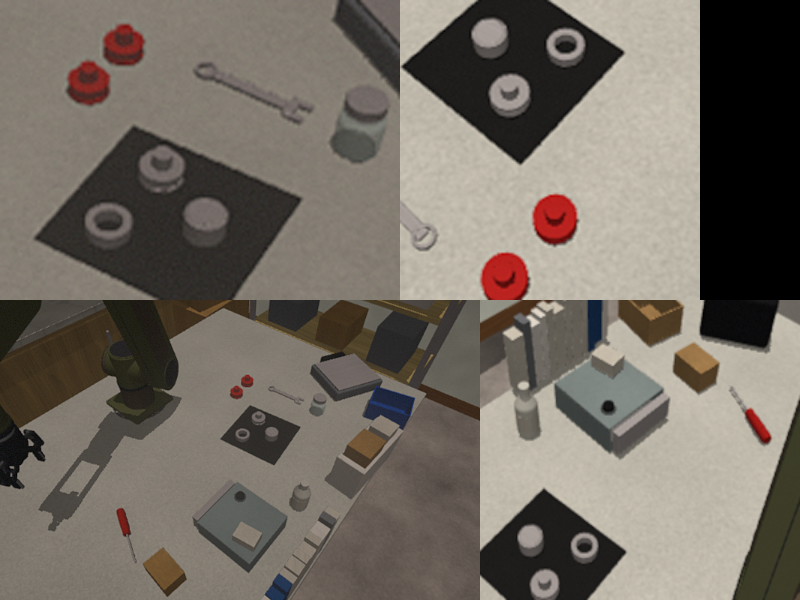

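```bash
python3 - <<'E'
from h import *
from scipy.optimize import minimize
T={}
for c in ['scene','side']:
    A=np.load(c+'0.npy').reshape(-1,3)
    m=(A[:,2]>.069)&(A[:,2]<.0755)&(A[:,0]>.55)&(A[:,0]<.86)&(A[:,1]>-.33)&(A[:,1]<-.07)
    im=np.zeros((400,640),np.uint8); im.flat[np.where(m)[0]]=1
    n,l,st,ce=cv2.connectedComponentsWithStats(im); i=1+np.argmax(st[1:,4]); k=(l==i).ravel()
    t=A[k]; print(c,len(t),cv2.minAreaRect(t[:,:2].astype(np.float32)*1000), t.min(0),t.max(0))
    h=cv2.convexHull(t[:,:2].astype(np.float32))[:,0]
    # front edge & left edge via per-bin extremes
    def edge(ax,sgn,lo,hi):
        o=1-ax; P=[]
        for b in np.arange(lo,hi,.006):
            q=t[(t[:,o]>b)&(t[:,o]<b+.006)]
            if len(q)>5:
                P.append((b+.003, np.percentile(q[:,ax],2 if sgn<0 else 98)))
        P=np.array(P); p=np.polyfit(P[:,0],P[:,1],1)
        for _ in range(3):
            r=P[:,1]-np.polyval(p,P[:,0]); g=abs(r)<.004; p=np.polyfit(P[g,0],P[g,1],1)
        return np.round(p,4),g.sum(),len(P)
    print('front',edge(0,-1,-.275,-.115),'left',edge(1,1,.62,.78),'back',edge(0,1,-.275,-.115),'right',edge(1,-1,.62,.78))
E
```

```text
scene 5338 ((715.8738403320312, -196.40658569335938), (191.72325134277344, 200.40695190429688), 89.56867980957031) [ 0.61600986 -0.29255667  0.06900649] [ 0.81668583 -0.10014591  0.0754791 ]
front (array([0.0032, 0.6215]), np.int64(27), 27) left (array([ 0.0041, -0.1087]), np.int64(27), 27) back (array([-0.0021,  0.8121]), np.int64(27), 27) right (array([-0.0218, -0.273 ]), np.int64(27), 27)
side 1791 ((712.8724365234375, -195.49484252929688), (194.3343963623047, 202.3722686767578), 89.07929229736328) [ 0.61166809 -0.29181313  0.06900682] [ 0.81503472 -0.09802819  0.07549405]
front (array([0.0208, 0.6207]), np.int64(25), 27) left (array([-0.0113, -0.0956]), np.int64(26), 27) back (array([-1.3508,  0.3674]), np.int64(1), 27) right (array([ 0.0959, -0.3484]), np.int64(11), 27)<stdin>:20: RankWarning: Polyfit may be poorly conditioned
<stdin>:20: RankWarning: Polyfit may be poorly conditioned
<stdin>:20: RankWarning: Polyfit may be poorly conditioned
```

Pulley on the mat: scene (347,156). It is grey with a hub and sits on the mat with the ring and drum. The other two candidates, at (331,110) and (313,123), are red and off the mat, so they are look-alikes. The enlarged crop confirms this. The button is at (0.660,-0.141), and the unit's yaw is about -0.5°. Moving to the button now.

drive_tool([
  [[0,0,0.1465],[0,0,0],0],
  [[0,0,0.1465],[0,0,0],0],
  [[0,0,0.1465],[0,0,0],0],
  [[0,0,0],[0.042,-0.038,0],0],
  [[0,0,0],[0.042,-0.038,0],0],
  [[0,0,0],[0.042,-0.038,0],0],
  [[0,0,0],[0.042,-0.038,0],0],
  [[0,0,0],[0.042,-0.038,0],0],
], newtons=40)

```text
t: 1.8
eef_pos: [0.4557, -0.3295, 0.2505]
orientation: [1.0, -0.0, 0.0, 0.0]
contact_force: [1.0, -1.1, 0.2]
opening: 0.003
gripper_force: 0.0
```

drive_tool([
  [[0,0,0],[0.041,-0.0378,0],0],
  [[0,0,0],[0.041,-0.0378,0],0],
  [[0,0,0],[0.041,-0.0378,0],0],
  [[0,0,0],[0.041,-0.0378,0],0],
  [[0,0,0],[0.0405,-0.0378,0],0],
  [[0,0,0],[0,0,0.05],0],
  [[0,0,0],[0,0,0.05],0],
  [[0,0,0],[0,0,0],0],
])

```text
t: 2.8
eef_pos: [0.6556, -0.1406, 0.1456]
orientation: [1.0, -0.0, -0.005, -0.001]
contact_force: [0.7, -0.8, -0.3]
opening: -0.003
gripper_force: 0.0
```

```bash
python3 - <<'E'
from h import *
s=state(); print(s['t'],s['eef_pos'],s['contact_force'],tip_extent)
img,d,W=cloud('side'); cv2.imwrite('pics/v2.png',cv2.resize(img[90:230,250:450,::-1],(800,560),interpolation=2))
E
```

```text
2.8 [ 0.65559362 -0.140555    0.14561603] [ 0.68217601 -0.80194298 -0.33675804] 0.019
```

View pics/v2.png

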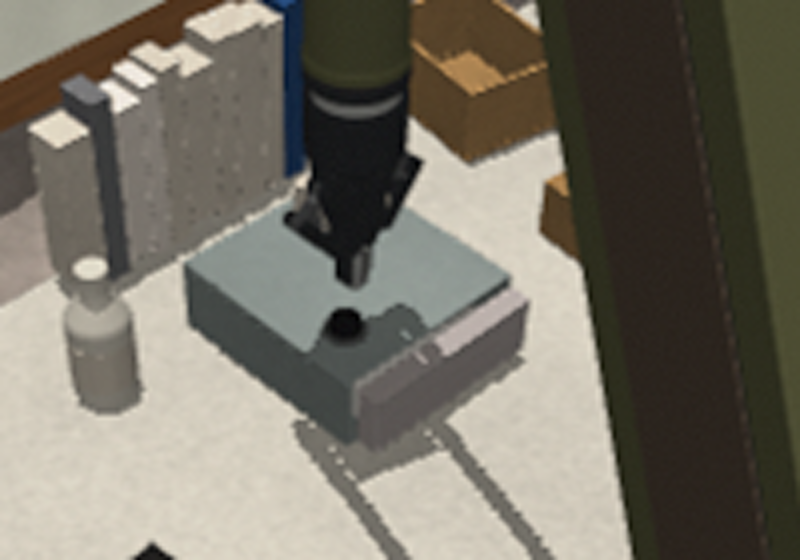

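The picture shows the closed fingertips at about (350,280), just above the black cap at (345,325). I'll descend in steps and watch the force.

drive_tool([
  [[0,0,0],[0.004,0,0.005],0],
  [[0,0,0],[0,0,0.005],0],
  [[0,0,0],[0,0,0.005],0],
  [[0,0,0],[0,0,0.004],0],
  [[0,0,0],[0,0,0.003],0],
  [[0,0,0],[0,0,0.002],0],
  [[0,0,0],[0,0,0],0],
  [[0,0,0],[0,0,0],0],
])

```text
t: 3.85
eef_pos: [0.6631, -0.1419, 0.1264]
orientation: [1.0, -0.0, 0.0, 0.0]
contact_force: [-0.3, -0.2, 0.9]
opening: -0.007
gripper_force: 0.0
```

drive_tool([
  [[0,0,0],[-0.002,0,0.002],0],
  [[0,0,0],[0,0,0.002],0],
  [[0,0,0],[0,0,0.002],0],
  [[0,0,0],[0,0,0.002],0],
  [[0,0,0],[0,0,0.002],0],
  [[0,0,0],[0,0,0.002],0],
  [[0,0,0],[0,0,0.002],0],
  [[0,0,0],[0,0,0.002],0],
])

```text
t: 4.85
eef_pos: [0.661, -0.1418, 0.1102]
orientation: [1.0, -0.0, -0.0, -0.0]
contact_force: [0.7, -0.2, -0.3]
opening: -0.001
gripper_force: 0.0
```

Next, another 6 mm or so of approach.

drive_tool([
  [[0,0,0],[0,0,0.001],0],
  [[0,0,0],[0,0,0.001],0],
  [[0,0,0],[0,0,0.001],0],
  [[0,0,0],[0,0,0.001],0],
  [[0,0,0],[0,0,0.001],0],
  [[0,0,0],[0,0,0.001],0],
  [[0,0,0],[0,0,0.001],0],
  [[0,0,0],[0,0,0],0],
])

```text
t: 5.85
eef_pos: [0.661, -0.1418, 0.1038]
orientation: [1.0, -0.0, 0.0, 0.0]
contact_force: [-1.6, 0.8, 3.4]
opening: 0.002
gripper_force: 2.1
```

drive_tool([
  [[0,0,0],[0,0,0.001],0],
  [[0,0,0],[0,0,0.001],0],
  [[0,0,0],[0,0,0.001],0],
  [[0,0,0],[0,0,0.001],0],
  [[0,0,0],[0,0,0.0005],0],
  [[0,0,0],[0,0,0.0005],0],
  [[0,0,0],[0,0,0],0],
  [[0,0,0],[0,0,0],0],
])

```text
t: 6.85
eef_pos: [0.661, -0.1418, 0.0984]
orientation: [1.0, -0.0, 0.0, 0.0]
contact_force: [-1.5, -0.3, 4.6]
opening: -0.004
gripper_force: 2.3
```

```bash
cat > tr.py <<'E'
from h import *
s=state(); print(round(s['t'],2),np.round(s['eef_pos'],4),np.round(s['contact_force'],1))
for c in ['side']:
    img,d,W=cloud(c); A=W.reshape(-1,3)
    f=A[(A[:,2]>.02)&(A[:,2]<.058)&(A[:,0]>.46)&(A[:,0]<.64)&(A[:,1]>-.27)&(A[:,1]<-.12)]
    print(c,'face x',len(f),np.round(np.percentile(f[:,0],[10,50,90]),4))
E
python3 tr.py
```

```text
6.85 [ 0.661  -0.1418  0.0984] [-1.5 -0.3  4.6]
side face x 716 [0.4881 0.585  0.6246]
```

The tray is out: its face is at x≈0.488 and the release took about 6 mm of press. I'll lift off and go to the pulley.

drive_tool([
  [[0,0,0],[0,0,-0.04],0],
  [[0,0,0],[0,0,-0.05],0],
  [[0,0,0],[-0.0245,-0.0459,0],0.06],
  [[0,0,0],[-0.0245,-0.0459,0],0.06],
  [[0,0,0],[-0.0245,-0.0459,0],0.06],
  [[0,0,0],[-0.0245,-0.0459,0],0.06],
  [[0,0,0],[-0.0245,-0.0459,0],0.06],
  [[0,0,0],[-0.0245,-0.0459,0],0.06],
])

```text
t: 7.9
eef_pos: [0.5134, 0.135, 0.1878]
orientation: [1.0, -0.001, 0.0, -0.0]
contact_force: [0.2, 1.0, -0.1]
opening: 0.705
gripper_force: 0.0
```

drive_tool([
  [[0,0,0],[-0.0245,-0.0459,0],0.06],
  [[0,0,0],[-0.0225,-0.0449,0.02],0.06],
  [[0,0,0],[0,0,0.03],0.06],
  [[0,0,0],[0,0,0.02],0.06],
  [[0,0,0],[0,0,0.01],0.06],
  [[0,0,0],[0,0,0],0.06],
  [[0,0,0],[0,0,0],0.06],
  [[0,0,0],[0,0,0],0.06],
])

```text
t: 8.9
eef_pos: [0.468, 0.2245, 0.1091]
orientation: [1.0, -0.001, 0.001, -0.0]
contact_force: [0.3, 0.0, -0.4]
opening: 0.706
gripper_force: 0.0
```

```bash
cat > pul.py <<'E'
from h import *
s=state(); e=np.array(s['eef_pos']); print(round(s['t'],2),np.round(e,4),np.round(s['contact_force'],1),s['opening'])
img,d,W=cloud('wrist'); cv2.imwrite('pics/w.png',img[...,::-1])
for m in masks_of('wrist','pulley')[:3]:
    P=W[m['mask']]; P=P[np.isfinite(P[:,0])]
    print(round(m['conf'],2),np.round(m['position']),len(P),np.round(np.percentile(P,[2,50,98],axis=0),4).tolist(), img[m['mask']].mean(0).round())
    zt=np.percentile(P[:,2],99); h=P[P[:,2]>zt-.004]; print('hubtop',len(h),np.round(zt,4),np.round(h.mean(0),4),cv2.minEnclosingCircle(h[:,:2].astype(np.float32)*1000),'disc',cv2.minEnclosingCircle(P[:,:2].astype(np.float32)*1000))
E
python3 pul.py; python3 tr.py
```

```text
8.9 [0.468  0.2245 0.1091] [ 0.3  0.  -0.4] 0.7057159126851742
0.66 [315. 213.] 4915 [[0.4431, 0.2019, 0.0059], [0.473, 0.2265, 0.0255], [0.4944, 0.2513, 0.0461]] [136. 129. 129.]
hubtop 1025 0.0463 [0.4686 0.2266 0.0452] ((468.13201904296875, 226.1888885498047), 12.397701263427734) disc ((463.1691589355469, 226.60641479492188), 33.46855926513672)
0.66 [179. 368.] 593 [[0.2866, 0.3606, 0.0022], [0.2962, 0.3722, 0.0219], [0.3084, 0.3908, 0.0434]] [148.  27.  25.]
hubtop 10 0.1577 [0.4567 0.2758 0.1605] ((456.6518859863281, 276.15997314453125), 1.115714192390442) disc ((370.3660888671875, 335.21881103515625), 105.5660629272461)
9.0 [0.4678 0.2245 0.109 ] [ 0.7 -0.2 -0.3]
side face x 680 [0.4876 0.5711 0.6127]
```

View pics/w.png

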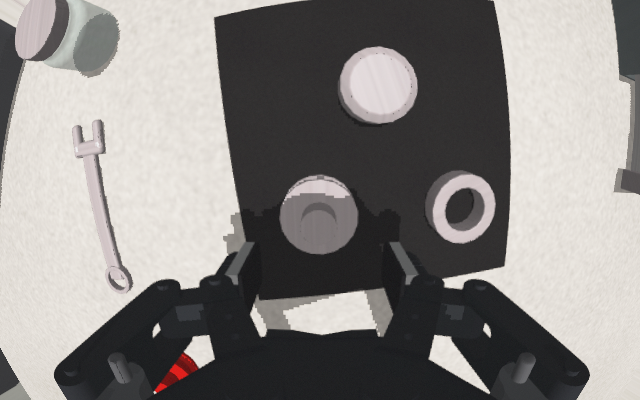

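The wrist view shows the grey pulley between the fingers, hub at about (318,213). Next I descend onto the hub and grip it.

drive_tool([
  [[0,0,0],[0.0005,-0.0015,0.015],0.06],
  [[0,0,0],[0,0,0.015],0.06],
  [[0,0,0],[0,0,0.015],0.06],
  [[0,0,0],[0,0,0.01],0.06],
  [[0,0,0],[0,0,0.005],0.06],
  [[0,0,0],[0,0,0.003],0.06],
  [[0,0,0],[0,0,0],0.06],
  [[0,0,0],[0,0,0],0.06],
])

```text
t: 10.05
eef_pos: [0.4681, 0.2261, 0.0457]
orientation: [1.0, -0.0, 0.0, -0.0]
contact_force: [-0.2, -0.6, -0.0]
opening: 0.706
gripper_force: 0.0
```

drive_tool([
  [[0,0,0],[0,0,0],0.02],
  [[0,0,0],[0,0,0],0.01],
  [[0,0,0],[0,0,0],0],
  [[0,0,0],[0,0,0],0],
  [[0,0,0],[0,0,0],0],
  [[0,0,0],[0,0,0],0],
  [[0,0,0],[0,0,-0.003],0],
  [[0,0,0],[0,0,-0.005],0],
], newtons=50)

```text
t: 11.05
eef_pos: [0.4672, 0.2257, 0.0529]
orientation: [1.0, -0.0, -0.001, 0.0]
contact_force: [-0.2, -0.4, -2.8]
opening: 0.247
gripper_force: 49.0
```

drive_tool([
  [[0,0,0],[0,0,-0.04],0],
  [[0,0,0],[0,0,-0.05],0],
  [[0,0,0],[0.006,0.03,-0.01],0],
  [[0,0,0],[0.01,0.051,0],0],
  [[0,0,0],[0.01,0.051,0],0],
  [[0,0,0],[0.01,0.051,0],0],
  [[0,0,0],[0.01,0.051,0],0],
  [[0,0,0],[0.01,0.051,0],0],
])

```text
t: 12.05
eef_pos: [0.5233, -0.0606, 0.1532]
orientation: [1.0, -0.0, -0.0, -0.0]
contact_force: [1.4, -0.6, -3.6]
opening: 0.251
gripper_force: 49.6
```

drive_tool([
  [[0,0,0],[0.01,0.051,0],0],
  [[0,0,0],[0.01,0.05,0],0],
  [[0,0,0],[0.005,0.035,0],0],
  [[0,0,0],[0,0,0.02],0],
  [[0,0,0],[0,0,0.015],0],
  [[0,0,0],[0,0,0],0],
  [[0,0,0],[0,0,0],0],
  [[0,0,0],[0,0,0],0],
])

```text
t: 13.05
eef_pos: [0.5491, -0.1948, 0.119]
orientation: [1.0, 0.0, 0.001, 0.0]
contact_force: [0.2, 0.4, -3.1]
opening: 0.25
gripper_force: 49.7
```

```bash
cat > pk.py <<'E'
from h import *
s=state(); e=np.array(s['eef_pos']); print(round(s['t'],2),np.round(e,4),np.round(s['contact_force'],1),s['opening'],s['gripper_force'])
img,d,W=cloud('wrist'); cv2.imwrite('pics/wp.png',img[...,::-1])
A=W.reshape(-1,3); A=A[np.isfinite(A[:,0])]
def roi(z0,z1,x0,x1,y0,y1): return A[(A[:,2]>z0)&(A[:,2]<z1)&(A[:,0]>x0)&(A[:,0]<x1)&(A[:,1]>y0)&(A[:,1]<y1)]
f=roi(.058,.072,.47,.53,-.29,-.1); print('slab top',len(f),np.round(np.percentile(f,[2,50,98],axis=0),4).tolist() if len(f) else '')
f=roi(.006,.016,.5,.6,-.28,-.11); print('floor',len(f),np.round(np.percentile(f,[2,50,98],axis=0),4).tolist() if len(f) else '')
f=roi(.034,.046,.5,.61,-.29,-.1); print('wall tops',len(f),np.round(np.percentile(f,[2,50,98],axis=0),4).tolist() if len(f) else '')
for m in masks_of('wrist','pulley')[:3]:
    P=W[m['mask']]; P=P[np.isfinite(P[:,0])]
    print('pulley',round(m['conf'],2),np.round(m['position']),len(P),np.round(np.percentile(P,[2,50,98],axis=0),4).tolist())
E
python3 pk.py; python3 tr.py
```

```text
13.05 [ 0.5491 -0.1948  0.119 ] [ 0.2  0.4 -3.1] 0.24978504269837337 49.662970304489136
slab top 981 [[0.4912, -0.2765, 0.0586], [0.4994, -0.1914, 0.0655], [0.5135, -0.1062, 0.067]]
floor 12162 [[0.5139, -0.2599, 0.0099], [0.5661, -0.1918, 0.0113], [0.599, -0.1272, 0.0139]]
wall tops 3889 [[0.5113, -0.273, 0.0344], [0.5783, -0.1942, 0.04], [0.6064, -0.1147, 0.0451]]
pulley 0.9 [ 26. 354.] 669 [[0.2648, 0.2692, 0.0007], [0.3046, 0.2856, 0.0215], [0.324, 0.3213, 0.0424]]
pulley 0.89 [319. 234.] 6498 [[0.5244, -0.2182, 0.0803], [0.5604, -0.1953, 0.0989], [0.5759, -0.1717, 0.1193]]
pulley 0.57 [  6. 345.] 323 [[0.2615, 0.3605, 0.0009], [0.2915, 0.3707, 0.0157], [0.3115, 0.3912, 0.0329]]
13.15 [ 0.549  -0.1949  0.119 ] [ 0.3  0.3 -3.4]
side face x 579 [0.4876 0.5529 0.6253]
```

View pics/wp.png

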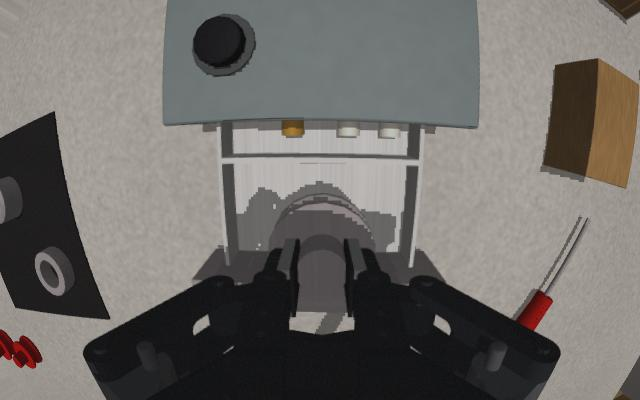

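The pulley hangs centred over the front compartment, pulley at about (320,235) between walls at 225 and 415. Lowering it.

drive_tool([
  [[0,0,0],[0,0,0.015],0],
  [[0,0,0],[0,0,0.015],0],
  [[0,0,0],[0,0,0.015],0],
  [[0,0,0],[0,0,0.01],0],
  [[0,0,0],[0,0,0.004],0],
  [[0,0,0],[0,0,0.003],0],
  [[0,0,0],[0,0,0],0],
  [[0,0,0],[0,0,0],0],
])

```text
t: 14.2
eef_pos: [0.5488, -0.1952, 0.0567]
orientation: [1.0, -0.0, 0.0, 0.0]
contact_force: [0.1, 0.0, -2.8]
opening: 0.255
gripper_force: 49.7
```

drive_tool([
  [[0,0,0],[0,0,0.0005],0],
  [[0,0,0],[0,0,0.0005],0],
  [[0,0,0],[0,0,0.0005],0],
  [[0,0,0],[0,0,0.0005],0],
  [[0,0,0],[0,0,0],0],
  [[0,0,0],[0,0,0],0],
  [[0,0,0],[0,0,0],0],
  [[0,0,0],[0,0,0],0],
])

```text
t: 15.2
eef_pos: [0.5485, -0.1951, 0.0543]
orientation: [1.0, -0.0, 0.0, 0.0]
contact_force: [0.7, 0.7, -2.8]
opening: 0.254
gripper_force: 49.7
```

drive_tool([
  [[0,0,0],[0,0,0.0004],0],
  [[0,0,0],[0,0,0.0004],0],
  [[0,0,0],[0,0,0],0],
  [[0,0,0],[0,0,0],0],
  [[0,0,0],[0,0,0],0],
  [[0,0,0],[0,0,0],0],
  [[0,0,0],[0,0,0],0],
  [[0,0,0],[0,0,0],0],
])

```text
t: 16.2
eef_pos: [0.5485, -0.1951, 0.0538]
orientation: [1.0, -0.0, 0.0, 0.0]
contact_force: [-2.8, -0.2, 6.3]
opening: 0.254
gripper_force: 50.4
```

The pulley is on the floor. Opening and lifting away.

drive_tool([
  [[0,0,0],[0,0,-0.0003],0.03],
  [[0,0,0],[0,0,0],0.045],
  [[0,0,0],[0,0,0],0.055],
  [[0,0,0],[0,0,0],0.055],
  [[0,0,0],[0,0,-0.01],0.055],
  [[0,0,0],[0,0,-0.02],0.055],
  [[0,0,0],[0,0,-0.03],0.055],
  [[0,0,0],[0,0,-0.02],0.055],
])

```text
t: 17.2
eef_pos: [0.5492, -0.1953, 0.1359]
orientation: [1.0, -0.0, 0.001, 0.0]
contact_force: [0.6, 0.3, -0.3]
opening: 0.643
gripper_force: 0.0
```

```bash
python3 pk.py; python3 tr.py
```

```text
17.2 [ 0.5492 -0.1953  0.1359] [ 0.6  0.3 -0.3] 0.6434197799429134 0.0
slab top 3823 [[0.4914, -0.2755, 0.0589], [0.5049, -0.1939, 0.0656], [0.5132, -0.1079, 0.0669]]
floor 11200 [[0.5126, -0.26, 0.0099], [0.5618, -0.1899, 0.0113], [0.5989, -0.1273, 0.015]]
wall tops 4089 [[0.5115, -0.2703, 0.0341], [0.5632, -0.1946, 0.0398], [0.6055, -0.1166, 0.0451]]
pulley 0.91 [ 30. 346.] 675 [[0.272, 0.2693, 0.0002], [0.3048, 0.2855, 0.0214], [0.3237, 0.322, 0.0425]]
pulley 0.75 [ 10. 342.] 479 [[0.2362, 0.3597, 0.0], [0.2929, 0.3757, 0.021], [0.312, 0.4322, 0.0423]]
pulley 0.63 [320. 208.] 4143 [[0.5242, -0.22, 0.0151], [0.5534, -0.1954, 0.0335], [0.575, -0.1709, 0.0541]]
17.3 [ 0.5504 -0.1959  0.137 ] [-0.2  0.1  0.7]
side face x 868 [0.4879 0.5546 0.6162]
```

The pulley lies flat and centred: underside at the floor, hub top at 0.054, tray still out. Moving in front of the face.

drive_tool([
  [[0,0,0],[-0.04,0,0],0],
  [[0,0,0],[-0.05,0,0],0],
  [[0,0,0],[-0.02,0,0],0],
  [[0,0,0],[0,0,0.03],0],
  [[0,0,0],[0,0,0.03],0],
  [[0,0,0],[0,0,0.029],0],
  [[0,0,0],[0,0,0],0],
  [[0,0,0],[0,0,0],0],
], newtons=20)

```text
t: 18.35
eef_pos: [0.4392, -0.1953, 0.0451]
orientation: [1.0, -0.0, 0.0, 0.0]
contact_force: [0.7, -0.1, 0.3]
opening: 0.004
gripper_force: 0.0
```

```bash
python3 - <<'E'
from h import *
c=get_calibration('wrist'); s=state(); Rm=cv2.Rodrigues(np.array(c['rvec'],float))[0]
print(np.round(-Rm.T@np.array(c['tvec']).ravel()-s['eef_pos'],3), s['eef_pos'])
E
python3 tr.py
```

```text
[ 0.066 -0.     0.124] [ 0.43917436 -0.195252    0.04508321]
18.35 [ 0.4392 -0.1953  0.0451] [ 0.7 -0.1  0.3]
side face x 823 [0.4886 0.5726 0.6227]
```

drive_tool([
  [[0,0,0],[0.007,0,-0.003],0],
  [[0,0,0],[0.008,0,0],0],
  [[0,0,0],[0.007,0,0],0],
  [[0,0,0],[0.004,0,0],0],
  [[0,0,0],[0.003,0,0],0],
  [[0,0,0],[0.003,0,0],0],
  [[0,0,0],[0.003,0,0],0],
  [[0,0,0],[0.003,0,0],0],
])

```text
t: 19.4
eef_pos: [0.4766, -0.195, 0.0478]
orientation: [1.0, -0.0, -0.0, -0.0]
contact_force: [0.6, -0.4, -0.2]
opening: 0.003
gripper_force: 0.0
```

drive_tool([
  [[0,0,0],[0.002,0,0],0],
  [[0,0,0],[0.002,0,0],0],
  [[0,0,0],[0.002,0,0],0],
  [[0,0,0],[0.002,0,0],0],
  [[0,0,0],[0.003,0,0],0],
  [[0,0,0],[0.004,0,0],0],
  [[0,0,0],[0.005,0,0],0],
  [[0,0,0],[0.005,0,0],0],
])

```text
t: 20.4
eef_pos: [0.5007, -0.195, 0.0476]
orientation: [1.0, -0.0, -0.001, -0.0]
contact_force: [-5.2, -2.7, 2.0]
opening: -0.002
gripper_force: 2.7
```

```bash
python3 tr.py
```

```text
20.4 [ 0.5007 -0.195   0.0476] [-5.2 -2.7  2. ]
side face x 663 [0.5094 0.5821 0.6263]
```

drive_tool([
  [[0,0,0],[0.005,0,0],0],
  [[0,0,0],[0.005,0,0],0],
  [[0,0,0],[0.005,0,0],0],
  [[0,0,0],[0.005,0,0],0],
  [[0,0,0],[0.005,0,0],0],
  [[0,0,0],[0.005,0,0],0],
  [[0,0,0],[0.005,0,0],0],
  [[0,0,0],[0.005,0,0],0],
])

```text
t: 21.45
eef_pos: [0.5402, -0.1952, 0.0475]
orientation: [1.0, -0.0, -0.001, 0.0]
contact_force: [-6.6, -4.1, 1.8]
opening: 0.004
gripper_force: 3.2
```

drive_tool([
  [[0,0,0],[0.005,0,0],0],
  [[0,0,0],[0.005,0,0],0],
  [[0,0,0],[0.005,0,0],0],
  [[0,0,0],[0.005,0,0],0],
  [[0,0,0],[0.004,0,0],0],
  [[0,0,0],[0.003,0,0],0],
  [[0,0,0],[0.001,0,0],0],
  [[0,0,0],[0,0,0],0],
])

```text
t: 22.45
eef_pos: [0.5675, -0.1955, 0.0475]
orientation: [1.0, -0.0, -0.002, 0.0]
contact_force: [-7.7, -3.8, 3.4]
opening: -0.002
gripper_force: 3.7
```

```bash
python3 tr.py
```

```text
22.45 [ 0.5675 -0.1955  0.0475] [-7.7 -3.8  3.4]
side face x 258 [0.5591 0.5773 0.6295]
```

drive_tool([
  [[0,0,0],[0.001,0,0],0],
  [[0,0,0],[0.001,0,0],0],
  [[0,0,0],[0.001,0,0],0],
  [[0,0,0],[0.001,0,0],0],
  [[0,0,0],[0.001,0,0],0],
  [[0,0,0],[0.001,0,0],0],
  [[0,0,0],[0.001,0,0],0],
  [[0,0,0],[0,0,0],0],
])

```text
t: 23.5
eef_pos: [0.5737, -0.1956, 0.0476]
orientation: [1.0, -0.0, -0.003, 0.0]
contact_force: [-9.5, -3.8, 4.5]
opening: -0.0
gripper_force: 4.6
```

drive_tool([
  [[0,0,0],[0.0005,0,0],0],
  [[0,0,0],[0.0005,0,0],0],
  [[0,0,0],[0.0005,0,0],0],
  [[0,0,0],[0.0005,0,0],0],
  [[0,0,0],[0,0,0],0],
  [[0,0,0],[0,0,0],0],
  [[0,0,0],[0,0,0],0],
  [[0,0,0],[0,0,0],0],
])

```text
t: 24.5
eef_pos: [0.5754, -0.1956, 0.0475]
orientation: [1.0, -0.0, -0.003, 0.0]
contact_force: [-10.6, -4.7, 4.3]
opening: -0.001
gripper_force: 5.0
```

drive_tool([
  [[0,0,0],[0.0005,0,0],0],
  [[0,0,0],[0.0005,0,0],0],
  [[0,0,0],[0.0005,0,0],0],
  [[0,0,0],[0.0005,0,0],0],
  [[0,0,0],[0,0,0],0],
  [[0,0,0],[0,0,0],0],
  [[0,0,0],[0,0,0],0],
  [[0,0,0],[0,0,0],0],
])

```text
t: 25.5
eef_pos: [0.5772, -0.1956, 0.0475]
orientation: [1.0, -0.0, -0.003, 0.0]
contact_force: [-11.0, -4.4, 4.4]
opening: -0.001
gripper_force: 5.1
```

drive_tool([
  [[0,0,0],[0.0005,0,0],0],
  [[0,0,0],[0.0005,0,0],0],
  [[0,0,0],[0.0005,0,0],0],
  [[0,0,0],[0,0,0],0],
  [[0,0,0],[0,0,0],0],
  [[0,0,0],[0,0,0],0],
  [[0,0,0],[0,0,0],0],
  [[0,0,0],[0,0,0],0],
])

```text
t: 26.5
eef_pos: [0.5785, -0.1956, 0.0475]
orientation: [1.0, -0.0, -0.003, 0.0]
contact_force: [-10.8, -5.6, 5.0]
opening: 0.003
gripper_force: 5.3
```

drive_tool([
  [[0,0,0],[0.0005,0,0],0],
  [[0,0,0],[0.0005,0,0],0],
  [[0,0,0],[0.0005,0,0],0],
  [[0,0,0],[0,0,0],0],
  [[0,0,0],[0,0,0],0],
  [[0,0,0],[0,0,0],0],
  [[0,0,0],[0,0,0],0],
  [[0,0,0],[0,0,0],0],
])

```text
t: 27.5
eef_pos: [0.5818, -0.1957, 0.0475]
orientation: [1.0, -0.0, -0.002, 0.0]
contact_force: [-7.5, -4.6, 3.1]
opening: 0.001
gripper_force: 3.4
```

The force dropped from 11 to 7.5 N, which fits a click. I'll back off gently to check.

drive_tool([
  [[0,0,0],[-0.001,0,0],0],
  [[0,0,0],[-0.001,0,0],0],
  [[0,0,0],[-0.001,0,0],0],
  [[0,0,0],[-0.001,0,0],0],
  [[0,0,0],[-0.001,0,0],0],
  [[0,0,0],[-0.001,0,0],0],
  [[0,0,0],[-0.002,0,0],0],
  [[0,0,0],[-0.002,0,0],0],
])

```text
t: 28.5
eef_pos: [0.5735, -0.1951, 0.0476]
orientation: [1.0, -0.0, 0.0, -0.0]
contact_force: [-2.7, -1.4, 1.0]
opening: -0.0
gripper_force: 1.8
```

```bash
python3 tr.py
```

```text
28.5 [ 0.5735 -0.1951  0.0476] [-2.7 -1.4  1. ]
side face x 229 [0.5649 0.5829 0.6305]
```

drive_tool([
  [[0,0,0],[-0.001,0,0],0],
  [[0,0,0],[-0.001,0,0],0],
  [[0,0,0],[-0.001,0,0],0],
  [[0,0,0],[-0.001,0,0],0],
  [[0,0,0],[-0.002,0,0],0],
  [[0,0,0],[-0.002,0,0],0],
  [[0,0,0],[0,0,0],0],
  [[0,0,0],[0,0,0],0],
])

```text
t: 29.55
eef_pos: [0.5645, -0.195, 0.0477]
orientation: [1.0, -0.0, -0.001, -0.0]
contact_force: [-6.1, -1.5, 0.9]
opening: -0.001
gripper_force: 2.9
```

```bash
python3 - <<'E'
from h import *
s=state(); print(round(s['t'],2),np.round(s['eef_pos'],4),np.round(s['contact_force'],1))
img,d,W=cloud('side'); cv2.imwrite('pics/v3.png',cv2.resize(img[90:230,250:450,::-1],(800,560),interpolation=2))
A=W.reshape(-1,3)
for y0,y1 in [(-.285,-.25),(-.15,-.105)]:
    f=A[(A[:,2]>.02)&(A[:,2]<.058)&(A[:,0]>.46)&(A[:,0]<.61)&(A[:,1]>y0)&(A[:,1]<y1)]
    print(len(f),np.round(np.percentile(f[:,0],[10,50,90]),4))
E
```

```text
29.55 [ 0.5645 -0.195   0.0477] [-6.1 -1.5  0.9]
42 [0.571  0.5731 0.5744]
113 [0.5736 0.5751 0.5888]
```

View pics/v3.png

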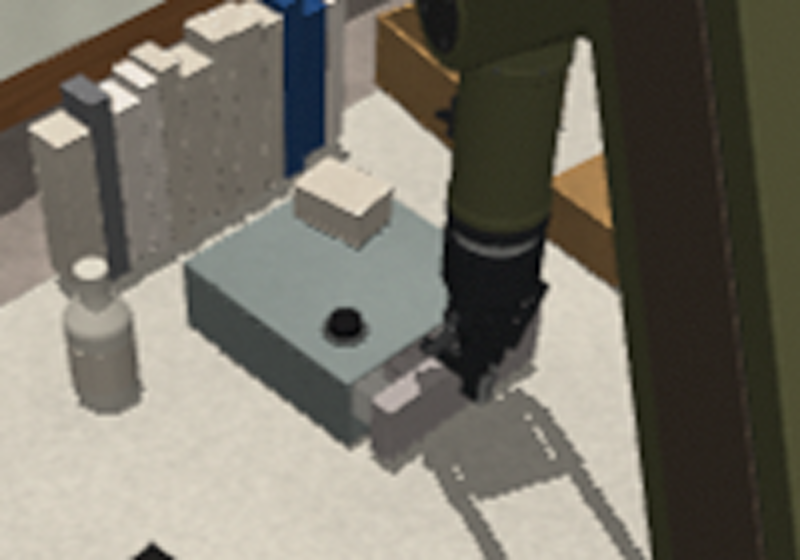

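It did not catch: the picture shows the tray about 14 mm out, held by the fingers. The arm gives about 0.38 mm/N, so I can safely push on until the stop is felt.

drive_tool([
  [[0,0,0],[0.003,0,0],0],
  [[0,0,0],[0.003,0,0],0],
  [[0,0,0],[0.003,0,0],0],
  [[0,0,0],[0.003,0,0],0],
  [[0,0,0],[0.002,0,0],0],
  [[0,0,0],[0.002,0,0],0],
  [[0,0,0],[0.001,0,0],0],
  [[0,0,0],[0.001,0,0],0],
])

```text
t: 30.6
eef_pos: [0.5811, -0.1951, 0.0477]
orientation: [1.0, -0.0, -0.002, -0.0]
contact_force: [-7.6, -4.2, 2.1]
opening: 0.0
gripper_force: 3.8
```

drive_tool([
  [[0,0,0],[0.0005,0,0],0],
  [[0,0,0],[0.0005,0,0],0],
  [[0,0,0],[0.0005,0,0],0],
  [[0,0,0],[0,0,0],0],
  [[0,0,0],[0,0,0],0],
  [[0,0,0],[0,0,0],0],
  [[0,0,0],[0,0,0],0],
  [[0,0,0],[0,0,0],0],
])

```text
t: 31.6
eef_pos: [0.5835, -0.1951, 0.0477]
orientation: [1.0, -0.0, -0.001, -0.0]
contact_force: [-6.5, -3.6, 2.2]
opening: 0.0
gripper_force: 3.5
```

drive_tool([
  [[0,0,0],[0.0005,0,0],0],
  [[0,0,0],[0.0005,0,0],0],
  [[0,0,0],[0.0005,0,0],0],
  [[0,0,0],[0,0,0],0],
  [[0,0,0],[0,0,0],0],
  [[0,0,0],[0,0,0],0],
  [[0,0,0],[0,0,0],0],
  [[0,0,0],[0,0,0],0],
])

```text
t: 32.6
eef_pos: [0.585, -0.1951, 0.0476]
orientation: [1.0, -0.0, -0.001, -0.0]
contact_force: [-7.0, -3.7, 2.4]
opening: -0.0
gripper_force: 3.5
```

drive_tool([
  [[0,0,0],[0.0005,0,0],0],
  [[0,0,0],[0.0005,0,0],0],
  [[0,0,0],[0.0005,0,0],0],
  [[0,0,0],[0.0005,0,0],0],
  [[0,0,0],[0,0,0],0],
  [[0,0,0],[0,0,0],0],
  [[0,0,0],[0,0,0],0],
  [[0,0,0],[0,0,0],0],
])

```text
t: 33.6
eef_pos: [0.5852, -0.1951, 0.0477]
orientation: [1.0, -0.0, -0.003, -0.0]
contact_force: [-11.0, -3.6, 4.7]
opening: 0.002
gripper_force: 5.4
```

drive_tool([
  [[0,0,0],[0.0005,0,0],0],
  [[0,0,0],[0.0005,0,0],0],
  [[0,0,0],[0.0005,0,0],0],
  [[0,0,0],[0.0005,0,0],0],
  [[0,0,0],[0,0,0],0],
  [[0,0,0],[0,0,0],0],
  [[0,0,0],[0,0,0],0],
  [[0,0,0],[0,0,0],0],
])

```text
t: 34.6
eef_pos: [0.5853, -0.1951, 0.0476]
orientation: [1.0, -0.0, -0.005, -0.0]
contact_force: [-15.3, -5.1, 8.5]
opening: -0.001
gripper_force: 7.5
```

drive_tool([
  [[0,0,0],[0.0005,0,0],0],
  [[0,0,0],[0.0005,0,0],0],
  [[0,0,0],[0.0005,0,0],0],
  [[0,0,0],[0.0005,0,0],0],
  [[0,0,0],[0,0,0],0],
  [[0,0,0],[0,0,0],0],
  [[0,0,0],[0,0,0],0],
  [[0,0,0],[0,0,0],0],
])

```text
t: 35.6
eef_pos: [0.5854, -0.1951, 0.0476]
orientation: [1.0, 0.0, -0.006, -0.0]
contact_force: [-18.9, -5.7, 11.0]
opening: -0.005
gripper_force: 9.6
```

The stop is reached (stiff at 0.5853), so that's past the click. Backing off straight away.

drive_tool([
  [[0,0,0],[-0.003,0,0],0],
  [[0,0,0],[-0.002,0,0],0],
  [[0,0,0],[-0.002,0,0],0],
  [[0,0,0],[-0.002,0,0],0],
  [[0,0,0],[-0.002,0,0],0],
  [[0,0,0],[-0.002,0,0],0],
  [[0,0,0],[-0.002,0,0],0],
  [[0,0,0],[-0.002,0,0],0],
])

```text
t: 36.6
eef_pos: [0.5771, -0.1951, 0.0482]
orientation: [1.0, -0.0, 0.002, 0.0]
contact_force: [0.8, 1.5, -0.2]
opening: -0.001
gripper_force: 0.0
```

```bash
cat > lf.py <<'E'
from h import *
s=state(); print(round(s['t'],2),np.round(s['eef_pos'],4),np.round(s['contact_force'],1))
img,d,W=cloud('side'); cv2.imwrite('pics/v4.png',cv2.resize(img[90:230,250:450,::-1],(800,560),interpolation=2))
A=W.reshape(-1,3)
for y0,y1 in [(-.285,-.25),(-.15,-.105)]:
    f=A[(A[:,2]>.02)&(A[:,2]<.058)&(A[:,0]>.46)&(A[:,0]<.61)&(A[:,1]>y0)&(A[:,1]<y1)]
    print(len(f),np.round(np.percentile(f[:,0],[10,50,90]),4))
E
python3 lf.py
```

```text
36.6 [ 0.5771 -0.1951  0.0482] [ 0.8  1.5 -0.2]
38 [0.5856 0.5867 0.5873]
107 [0.5871 0.5886 0.6028]
```

The tray rests at 0 with no contact. Withdrawing and checking.

drive_tool([
  [[0,0,0],[-0.01,0,0],0],
  [[0,0,0],[-0.02,0,0],0],
  [[0,0,0],[-0.03,0,0],0],
  [[0,0,0],[-0.03,0,0],0],
  [[0,0,0],[-0.02,0,-0.03],0],
  [[0,0,0],[0,0,-0.05],0],
  [[0,0,0],[0,0,-0.04],0],
  [[0,0,0],[0,0,0],0],
])

```text
t: 37.65
eef_pos: [0.4676, -0.1961, 0.1714]
orientation: [1.0, -0.0, 0.004, 0.002]
contact_force: [0.0, 0.0, -0.2]
opening: 0.001
gripper_force: 0.0
```

```bash
python3 lf.py
```

```text
37.65 [ 0.4676 -0.1961  0.1714] [ 0.   0.  -0.2]
50 [0.5855 0.5866 0.588 ]
109 [0.5865 0.5886 0.6023]
```

View pics/v4.png

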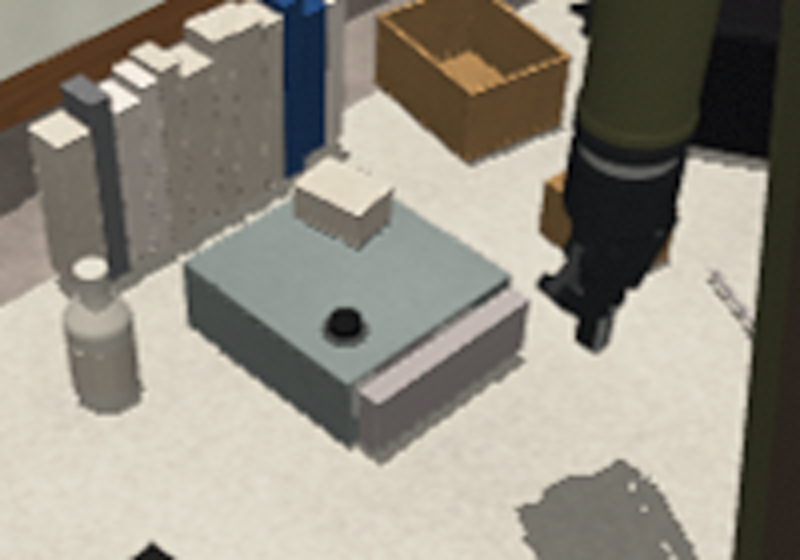

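The picture shows the tray shut (face around (440,390)), the button up at (345,325) and the gripper clear. Handing in.

```bash
python3 -c "
from station import *
print(hand_in())"
```

```text
the job is handed in; nothing more can be done
None
```

I handed the job in: the tray is latched shut by itself with the hubbed pulley set flat in its front compartment, but my push against the stop read up to about 22.6 N at the wrist (19 N along the push) before I backed off, so the 22 N limit on the unit may have been passed, and I don't have the verdict.

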